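# Check a spice tin into the pantry reader

### The job

Stand the metal spice tin upright in the round seat of the pantry reader's carriage, with its paper label facing straight at the dark window of the reader block. Then slide the carriage, with the tin on it, towards the block until it clicks past its spring catch and stays fully home. Set the tin down rather than dropping it, and leave the salt shaker, the glass jar and the mug where they stand.

Things in the scene. Friction and masses are not known exactly. Their poses are not given: they have to be found in the camera images.
- tin: The spice tin: closed bare-metal cylinder with a darker steel lid (top 18 mm), 56 mm across, 80 mm tall, about 0.2 kg. Origin: centre of its underside; z up; +x points out through the middle of its label. White label with dark code bars, 11 to 57 mm up, over 80 degrees of the side; a 12 mm white seal strip runs from it up and over the lid to the centre: from above it points to the label side.
- tin_label (a point): Point on the tin's side at the middle of its label, 28 mm from the tin's axis and 34 mm up.
- reader: The pantry reader, fixed on the counter: a grey slide bed 110 mm wide (its x) and 330 mm long (its y), with a white reader block 100 x 72 mm, 115 mm high, at its +y end. Origin: centre of the bed's underside; the carriage slides along its +y axis towards the block, whose face with the window is at y = +90 mm.
- reader_window (a point): Centre of the dark window (62 x 50 mm) on the block's face that looks along the bed's -y axis, 68 mm above the counter.
- carriage_seat (a point): Centre of the round seat's floor on the carriage, 30 mm above the counter; axes as the reader's. The seat is 62 mm across inside a raised ring 6 mm high, 72 mm outside. It moves with the carriage: at joint 0 it is 80 mm behind (-y of) the reader's origin, at home 30 mm ahead of it.
- tab_top (a point): Centre of the top of the carriage's upright push tab, 85 mm above the counter: a grey plate 44 mm wide (reader's x), 12 mm thick (y), 55 mm tall, its middle 62 mm behind (-y of) the seat's centre. Its back face may be pushed, or the tab pinched from above. It moves with the carriage.
- carriage (a joint): Travel of the carriage along the reader's +y, m: 0 fully out, 0.110 home at its end stop; starts at 0 to 0.03. Friction about 1.5 N; stays where left. From 0.096 a spring ball resists with up to about 9 N more until 0.104; past that it snaps the carriage on to 0.110 by itself and holds it there.
- shaker: Bystander: white ceramic salt shaker, 48 mm in diameter, 83 mm tall. Origin: centre of its underside.
- jar: Bystander: closed glass jar with a wooden lid, 64 mm in diameter, 90 mm tall. Origin: centre of its underside.
- mug: Bystander: white mug, 80 mm in diameter, 90 mm tall, handle along its +y. Origin: centre of its underside.
Not all that is in view belongs to the job. Leave any blue look-alike of the tin alone.

How it is judged:
On the way, in this order (a step that is already met when the one before it is completed fails the run):
1. the tin stands in the carriage's seat, label towards the block, let go, while the carriage is still out (horizontal distance between tin and carriage_seat below 0.007 m and z of tin in the frame of carriage_seat below 0.004 m and angle between tin's own z axis and vertical below 0.1 rad and y of tin_label in the frame of carriage_seat above 0.015 m and angle between the x axis of tin and the y axis of reader, either way round below 0.35 rad and value of joint carriage below 0.08 m and contact force between the fingers and tin below 0.1 N), for 0.2 s.
2. the carriage is past its catch and home with the tin on it (value of joint carriage above 0.1075 m), for 0.2 s.
At the end, for the whole second after the job is handed in: The carriage is latched home (travel above 107.5 mm of 110) with the tin at rest in its seat: upright within 0.1 rad, axis within 7 mm of the seat's centre, down on its floor within 4 mm, label facing the window within 0.35 rad (20 degrees) (horizontal distance between tin and carriage_seat below 0.007 m and z of tin in the frame of carriage_seat below 0.004 m and angle between tin's own z axis and vertical below 0.1 rad and y of tin_label in the frame of carriage_seat above 0.015 m and angle between the x axis of tin and the y axis of reader, either way round below 0.35 rad and value of joint carriage above 0.1075 m and linear speed of tin below 0.02 m/s); the robot touches nothing.
It fails at once if the salt shaker is moved more than 30 mm (distance of shaker from where it was at the start of the episode above 0.03 m).
It fails at once if the glass jar is moved more than 30 mm (distance of jar from where it was at the start of the episode above 0.03 m).
It fails at once if the mug is moved more than 30 mm (distance of mug from where it was at the start of the episode above 0.03 m).
It fails at once if the tin is dropped from more than about 25 mm, or thrown (linear speed of tin above 0.7 m/s and contact force between the fingers and tin below 0.1 N).
It also fails if it takes over 59 s, if anything falls off the work surface, if the arm or the gripper's body presses on something with over 40 N, if the wrist force passes 120 N, or if a joint passes its speed limit or range.

### The arm

A 6-joint arm with a two-finger parallel gripper is mounted at the origin on the work surface. World frame = base frame: x ahead of the robot, y to its left, z up, the work surface at z = 0. Lengths are in m, angles in rad, forces in N, time in s.
With the tool pointing down it reaches from about 0.35 to 0.975 m from the base axis. Payload 4.9 kg.
Tool frame: the origin (TCP) lies at the very end of the fingers, on their centre line; the grasp point (between the pads) lies 19 mm behind it; z points along the fingers, y is the line along which they close (so a half turn about z gives the same grasp; the last joint's range is limited). The gripper opens to 85 mm and grips with 20 to 120 N. Pads are 22 mm wide; open, the fingers measure 114 mm over their backs; the gripper's body (76 mm by 85 mm) begins 54 mm behind the grasp point. The pads swing forward as they close: fully open they stand 13 mm farther back than shut.
Start: joints at [1.062, 0.053, 1.613, -0, 1.476, -0.119], TCP at [0.237, 0.578, 0.231] pointing down, gripper open.
Joint ranges: [-3.01, 3.01], [-1.01, 2.22], [0.06, 2.58], [-1.02, 4.17], [0.09, 2.62], [-3.14, 3.14]. Speed limits (rad/s): [2.57, 2.57, 3.14, 3.14, 3.14, 3.14].

### API

Orientations are given as a rotation vector (axis times angle).
In Python, from station import ctrl gives the robot as it stands.
- The arm moves only by the tool jog_arm, never from a script. Its argument "plan" is a list of rows, each a list of 7 numbers: the shift along the tool's x, y, z in units of 0.02 m (1.0 is 0.02 m), then the turn, a rotation vector about the tool's x, y, z in units of 45 degrees (1.0 is 45 degrees), then the opening, from -1 (shut) to 1 (fully open). A call has 1 to 8 rows; each row shifts and turns the commanded pose from where the row before left it, along the tool's axes as they then stand; what a row does not reach is not made up. A row lasts 1/10 s, in which the tool goes at most 50 mm and 8.59 degrees, less where a joint would pass 70% of its speed; a pose out of reach is approached as far as the arm can. A call with a number of a shift or a turn outside -1 to 1 is refused whole. A call with a gripper value outside its range is refused whole. The fingers move at their own pace and stop on an object; "grip_force" is the grip in N (left out, the last holds). Time passes only in rows, so rows that do not move let the fingers close. It gives the time, the measured TCP pose, the force, the opening and the grip force at its end, in the units of the state.
- ctrl.get_obs(): the state, without advancing time (a new reading comes with each control period).
- ctrl.get_image(name): name is "scene" or "top" or "wrist"; returns (picture, depth): 400x640x3 uint8, red, green, blue; 400x640 float32, m along the optical axis (not along the pixel's ray), 0 where there is no reading.
- ctrl.camera_info(name): a dict with "camera_matrix" (3x3 intrinsics, pixels), "k1" (the pictures are not rectified: a ray, as slopes to the right and down, at radius r is drawn at 1 + k1 r^2 times it, then the intrinsics apply), "rvec" (rotation vector, rad) and "tvec" (3), from world to camera coordinates, as OpenCV has them; the wrist camera has in their place "T_tool_cam" (4x4, takes a point from camera to tool coordinates, whose origin is the TCP and whose axes are the flange's). Camera axes: x right, y down, z forward; pixel columns grow to the right and rows downward; lengths in m; the calibration is good to about 2 mm. A picture is of the moment at which its call begins: read the wrist's pose just before it. camera_info takes no time and is no camera call.
- ctrl.finish_job(): hands the job in; it is judged then, once.
The state is a dict: "t": time; "q": joint angles; "dq": joint speeds; "effort": joint torques, N m; "tool_pos": TCP position; "tool_rot": TCP orientation; "contact_force": force on the tool from outside, world axes, zero at the start; "wrist_torque": the same for the moment, N m; "opening": finger opening in m; "grip_force": force on a finger pad.
Only numpy, scipy, OpenCV 4.12 (cv2) and the standard library are available. Lean on these libraries where they do the work, as an engineer would, in place of code of your own. Each camera call takes 0.05 s, during which the arm holds its last target. There are 200 camera calls.

## Working session

There is one attempt and no reset: what is moved stays moved. The work goes in short steps, Python scripts to look and compute and a tool call to move; the robot and the scene stay as the last step left them, time stands still between calls to the robot, and variables do not carry over. Pictures are saved under pics/ and viewed, at most 10 in all, crops included, and the job is handed in when it is done.

Besides the shell and the picture viewer there is one more tool, called after "Call:" as name(argument=value, ...) on one line, values as JSON. jog_arm: Moves the arm, as the interface text tells. Shifts and turns lie within -1 to 1; 1 stands for 0.02 m of shift or 45 degrees of turn. Its arguments: {"type":"object","properties":{"plan":{"type":"array"},"grip_force":{"type":"number"}},"required":["plan"]}

```bash
mkdir -p pics
cat > h.py <<'E'
import numpy as np, cv2
from station import ctrl
from scipy.spatial.transform import Rotation as R
def cam(name):
    i=ctrl.camera_info(name); K=np.array(i["camera_matrix"]); k1=i["k1"]
    if name=="wrist":
        o=ctrl.get_obs(); T=np.eye(4); T[:3,:3]=R.from_rotvec(o["tool_rot"]).as_matrix(); T[:3,3]=o["tool_pos"]
        T=T@np.array(i["T_tool_cam"])
    else:
        M=np.eye(4); M[:3,:3]=R.from_rotvec(np.ravel(i["rvec"])).as_matrix(); M[:3,3]=np.ravel(i["tvec"]); T=np.linalg.inv(M)
    return K,k1,T
def slopes(c,uv):
    K,k1,T=c
    return cv2.undistortPoints(np.array(uv,float).reshape(-1,1,2),K,np.array([k1,0,0,0.])).reshape(-1,2)
def onplane(c,uv,z):
    s=slopes(c,uv); d=np.c_[s,np.ones(len(s))]@c[2][:3,:3].T; o=c[2][:3,3]
    return o+d*((z-o[2])/d[:,2:])
def bydepth(c,uv,dep):
    s=slopes(c,uv); d=np.array([dep[int(round(v)),int(round(u))] for u,v in np.reshape(uv,(-1,2))])
    return (np.c_[s,np.ones(len(s))]*d[:,None])@c[2][:3,:3].T+c[2][:3,3]
def shot(name,fn=None):
    c=cam(name); im,d=ctrl.get_image(name)
    if fn: cv2.imwrite("pics/"+fn,im[:,:,::-1])
    return c,im,d
E
python3 - <<'E'
from h import *
for n in ["scene","top"]:
    c,im,d=shot(n,n+"0.png"); np.savez(n+"0.npz",im=im,d=d); print(n,c[2].round(3).tolist(),c[1])
o=ctrl.get_obs(); print(R.from_rotvec(o["tool_rot"]).as_matrix().round(3),o["contact_force"],o["t"])
print(ctrl.camera_info("wrist"))
E
```

```text
scene [[-0.636, 0.654, -0.41, 0.95], [0.771, 0.535, -0.344, 0.358], [-0.006, -0.535, -0.845, 0.987], [0.0, 0.0, 0.0, 1.0]] -0.07551373734687893
top [[0.108, -0.972, 0.21, 0.237], [-0.994, -0.105, 0.024, -0.041], [-0.001, -0.211, -0.977, 1.399], [0.0, 0.0, 0.0, 1.0]] -0.13982469115486235
[[-0.925  0.38  -0.001]
 [ 0.38   0.925 -0.002]
 [ 0.    -0.002 -1.   ]] [-0.20920774  0.1051279  -0.26329042] 0.1
{'camera_matrix': array([[328.19943297,   0.        , 318.40127435],
       [  0.        , 328.19943297, 199.30275913],
       [  0.        ,   0.        ,   1.        ]]), 'k1': -0.06233143629380863, 'T_tool_cam': array([[ 5.05723956e-04, -9.65392924e-01, -2.60799244e-01,
         6.64131916e-02],
       [ 9.99999861e-01,  4.48627289e-04,  2.78460448e-04,
        -3.75752721e-04],
       [-1.51822088e-04, -2.60799349e-01,  9.65393017e-01,
        -1.43414543e-01],
       [ 0.00000000e+00,  0.00000000e+00,  0.00000000e+00,
         1.00000000e+00]])}
```

View pics/top0.png

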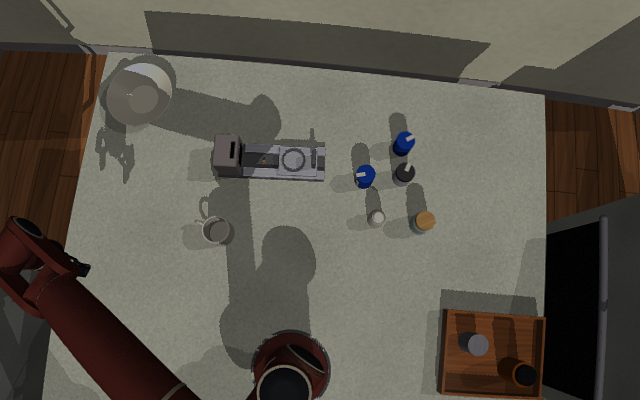

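View pics/scene0.png

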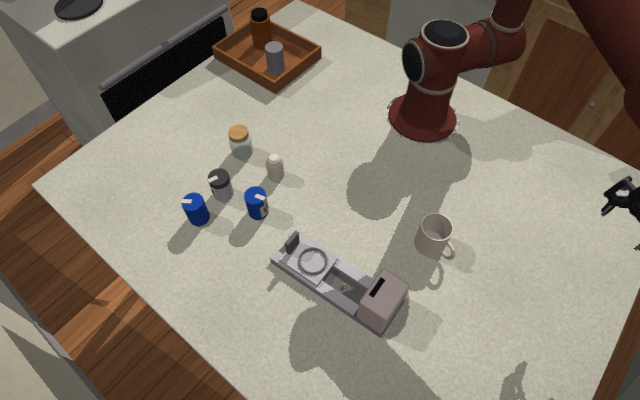

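The top view shows the following.
- Tin candidates are the dark-lidded can at (404,174), blue cans at (404,142) and (365,176), a grey can in the tray at (477,344), and a dark bottle at (525,373).
- I choose (404,174): dark steel lid, bare metal body, white strip. In the scene view it is at (220,184).
- The reader block is at (228,152), the seat ring at (293,160) and the tab at about (318,158).

Run:
```python
from h import *
t=np.load("top0.npz");s=np.load("scene0.npz")
a=cv2.resize(t["im"][120:240,345:445],None,fx=4,fy=4,interpolation=2)
b=cv2.resize(s["im"][140:240,170:270],None,fx=4,fy=4.8,interpolation=2)
cv2.imwrite("pics/crop1.png",np.hstack([a,b])[:,:,::-1])
c=cam("top")
for n,uv,z in [("tin",(404,174),.08),("blueA",(404,140),.08),("blueB",(365,174),.08),("shaker",(377,217),.083),("jar",(425,221),.09),("seat",(293,160),.036),("mug",(215,230),.09),("tab",(319,159),.085)]:
    print(n,onplane(c,[uv],z).round(3),bydepth(c,[uv],t["d"]).round(3))
# block top & bed by height
v,u=np.mgrid[0:400,0:640]
uv=np.c_[u.ravel(),v.ravel()].astype(float)
P=np.full((len(uv),3),np.nan); P=bydepth(c,uv,t["d"]).reshape(400,640,3)
blk=(abs(P[...,2]-.115)<.008)&(u>200)&(u<255)&(v>125)&(v<190)
p=P[blk][:,:2].astype(np.float32); print("block",blk.sum(),cv2.minAreaRect(p))
bed=(P[...,2]>.012)&(P[...,2]<.125)&(u>200)&(u<335)&(v>125)&(v<195)
p=P[bed][:,:2].astype(np.float32); print("all",bed.sum(),cv2.minAreaRect(p))
tab=(P[...,2]>.07)&(u>300)&(u<330)&(v>135)&(v<190)
print("tab",tab.sum(),P[tab].mean(0), cv2.minAreaRect(P[tab][:,:2].astype(np.float32)) if tab.sum() else 0)
```

```text
tin [[ 0.595 -0.27   0.08 ]] [[ 0.595 -0.27   0.08 ]]
blueA [[ 0.7   -0.264  0.08 ]] [[ 0.7   -0.264  0.078]]
blueB [[ 0.583 -0.156  0.08 ]] [[ 0.583 -0.156  0.078]]
shaker [[ 0.459 -0.201  0.083]] [[ 0.46  -0.201  0.08 ]]
jar [[ 0.461 -0.338  0.09 ]] [[ 0.462 -0.34   0.082]]
seat [[0.614 0.062 0.036]] [[0.616 0.062 0.031]]
mug [[0.371 0.255 0.09 ]] [[0.38  0.274 0.003]]
tab [[ 0.612 -0.017  0.085]] [[ 0.636 -0.016  0.002]]
block 815 ((0.6036391854286194, 0.2550145387649536), (0.10246635973453522, 0.07419415563344955), 3.653339147567749)
all 3207 ((0.6111639142036438, 0.12936700880527496), (0.10831525176763535, 0.3258981704711914), 3.0761525630950928)
tab 61 [ 0.59857143 -0.00252488  0.14834708] ((0.4382826089859009, -0.020052513107657433), (0.404265820980072, 0.008863469585776329), 6.204433441162109)
```

View pics/crop1.png

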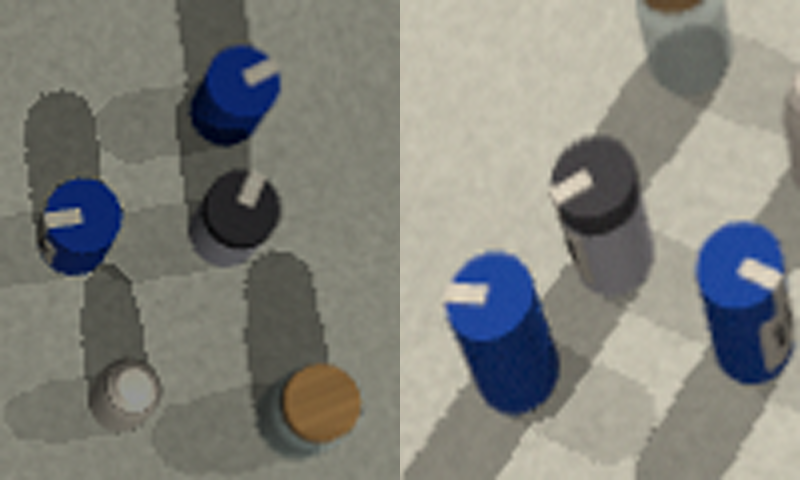

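The crop confirms it: dark lid at crop (241,210), i.e. top-image (405,172), with a bare metal body and the strip pointing up-right (world about -26°). Blue cans are beside it. My plan is to grasp with the finger axis at about 64° (tool yaw -116°). The +119° label turn then leaves the fingers along the reader's x, clear of the tab.

Call:
jog_arm(plan=[[-1, -1, 0, 0, 0, 0, 1], [-1, -1, 0, 0, 0, 0, 1], [-1, -1, 0, 0, 0, 0, 1], [-1, -1, 0, 0, 0, 0, 1], [-1, -1, 0, 0, 0, 0, 1], [-1, -1, 0, 0, 0, 0, 1], [-1, -1, 0, 0, 0, 0, 1], [-1, -1, 0, 0, 0, 0, 1]])

```text
t: 0.9
tool_pos: [0.3247, 0.368, 0.2307]
tool_rot: [-0.608, -3.082, 0.001]
contact_force: [-0.3, 0.3, -0.3]
opening: 0.0852
grip_force: 0.0
```

Call:
jog_arm(plan=[[-1, -1, 0, 0, 0, 0, 1], [-1, -1, 0, 0, 0, 0, 1], [-1, -1, 0, 0, 0, 0, 1], [-1, -1, 0, 0, 0, 0, 1], [-1, -1, 0, 0, 0, 0, 1], [-1, -1, 0, 0, 0, 0, 1], [-1, -1, 0, 0, 0, 0, 1], [-1, -1, 0, 0, 0, 0, 1]])

```text
t: 1.7
tool_pos: [0.4119, 0.1593, 0.2308]
tool_rot: [-0.608, -3.082, 0.0]
contact_force: [1.2, 0.4, 0.6]
opening: 0.0857
grip_force: 0.0
```

Call:
jog_arm(plan=[[-1, -1, 0, 0, 0, 0, 1], [-1, -1, 0, 0, 0, 0, 1], [-1, -1, 0, 0, 0, 0, 1], [-1, -1, 0, 0, 0, 0, 1], [-1, -1, 0, 0, 0, 0, 1], [-1, -1, 0, 0, 0, 0, 1], [-1, -1, 0, 0, 0, 0, 1], [-1, -1, 0, 0, 0, 0, 1]])

```text
t: 2.5
tool_pos: [0.4991, -0.0494, 0.2308]
tool_rot: [-0.609, -3.081, -0.0]
contact_force: [0.6, 1.0, 1.2]
opening: 0.0855
grip_force: 0.0
```

Call:
jog_arm(plan=[[-1, -1, 0, 0, 0, 0, 1], [-1, -1, 0, 0, 0, 0, 1], [-1, -1, 0, 0, 0, 0, 1], [-1, -1, 0, 0, 0, 0, 1], [-1, -1, 0, 0, 0, 0, 1], [-1, -1, 0, 0, 0, 0, 1], [-1, -1, 0, 0, 0, 0, 1], [-1, -1, 0, 0, 0, 0, 1]])

```text
t: 3.3
tool_pos: [0.5863, -0.258, 0.2305]
tool_rot: [-0.608, -3.081, -0.001]
contact_force: [0.3, -0.5, 0.5]
opening: 0.0855
grip_force: 0.0
```

Call:
jog_arm(plan=[[0, 0, 0, 0, 0, 0.186, 1], [0, 0, 0, 0, 0, 0.186, 1], [0, 0, 0, 0, 0, 0.186, 1], [0, 0, 0, 0, 0, 0.186, 1], [0, 0, 0, 0, 0, 0.186, 1], [0, 0, 0, 0, 0, 0.186, 1], [0, 0, 0, 0, 0, 0.186, 1], [0, 0, 0, 0, 0, 0.186, 1]])

```text
t: 4.1
tool_pos: [0.586, -0.2569, 0.2305]
tool_rot: [-2.214, -2.228, 0.001]
contact_force: [-0.4, -0.6, 0.2]
opening: 0.0853
grip_force: 0.0
```

Call:
jog_arm(plan=[[0, 0, 0, 0, 0, 0.186, 1], [0, 0, 0, 0, 0, 0.186, 1], [0, 0, 0, 0, 0, 0.186, 1], [0, 0, 0, 0, 0, 0.186, 1], [0, 0, 0, 0, 0, 0.186, 1], [0, 0, 0, 0, 0, 0.186, 1], [0, 0, 0, 0, 0, 0.186, 1], [0, 0, 0, 0, 0, 0.186, 1]])

```text
t: 4.9
tool_pos: [0.586, -0.2569, 0.2305]
tool_rot: [-3.075, -0.637, 0.001]
contact_force: [-0.3, -0.1, -0.1]
opening: 0.0854
grip_force: 0.0
```

Call:
jog_arm(plan=[[0, 0, 0, 0, 0, 0.186, 1], [0, 0, 0, 0, 0, 0.186, 1], [0, 0, 0, 0, 0, 0.186, 1], [0, 0, 0, 0, 0, 0.186, 1], [0, 0, 0, 0, 0, 0.186, 1], [0, 0, 0, 0, 0, 0.186, 1], [0, 0, 0, 0, 0, 0, 1]])

```text
t: 5.6
tool_pos: [0.586, -0.2569, 0.2306]
tool_rot: [-3.058, 0.719, 0.002]
contact_force: [0.2, 0.2, 0.4]
opening: 0.0855
grip_force: 0.0
```

Run:
```python
from h import *
c,im,d=shot("wrist","w1.png"); np.savez("w1.npz",im=im,d=d,T=c[2])
o=ctrl.get_obs(); print(o["t"],o["tool_pos"],o["q"].round(2) if hasattr(o["q"],'round') else o["q"],R.from_rotvec(o["tool_rot"]).as_matrix().round(3))
```

```text
5.65 [ 0.58604488 -0.25693838  0.23069635] [-0.53  0.09  1.58 -0.    1.48  1.5 ] [[ 0.896 -0.443 -0.001]
 [-0.443 -0.896  0.   ]
 [-0.001 -0.    -1.   ]]
```

View pics/w1.png

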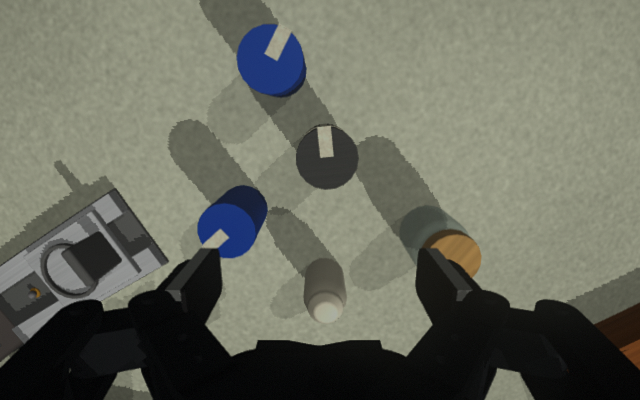

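The wrist view shows the tin lid at (327,157), strip tip at (325,127), shaker at (325,300), jar at (450,255) and carriage ring at (70,270).

Run:
```python
from h import *
w=np.load("w1.npz"); im=w["im"].astype(int)
i=ctrl.camera_info("wrist"); c=(np.array(i["camera_matrix"]),i["k1"],w["T"])
v,u=np.mgrid[0:400,0:640]; reg=(np.hypot(u-327,v-157)<45)
P=bydepth(c,np.c_[u.ravel(),v.ravel()],w["d"]).reshape(400,640,3)
lid=reg&(abs(P[...,2]-.08)<.006)
cnt=max(cv2.findContours(lid.astype(np.uint8),0,1)[0],key=cv2.contourArea)
pw=onplane(c,cnt.reshape(-1,2),.08)[:,:2]; (cx,cy),r=cv2.minEnclosingCircle(pw.astype(np.float32)); print("lid",cx,cy,r,lid.sum(),pw.mean(0))
st=lid&(im.min(2)>120); su=np.c_[u[st],v[st]].astype(float); ps=onplane(c,su,.08)[:,:2]
dd=ps.mean(0)-[cx,cy]; print("strip ang",np.degrees(np.arctan2(dd[1],dd[0])),np.hypot(*dd), cv2.minAreaRect(ps.astype(np.float32)))
print("tool y",np.degrees(np.arctan2(w["T"][1,0],w["T"][0,0])))
Rt=R.from_rotvec(ctrl.get_obs()["tool_rot"]).as_matrix(); print("tool delta units",Rt.T@(np.array([cx,cy,.035])-ctrl.get_obs()["tool_pos"])/.02)
# seat ring
m=(abs(P[...,2]-.036)<.003)&(u<170)&(v>150); 
if m.sum()>20:
    print(m.sum(), cv2.minAreaRect(P[m][:,:2].astype(np.float32)))
```

```text
lid 0.6044352054595947 -0.27487340569496155 0.02901986613869667 3097 [ 0.6045071  -0.27492709]
strip ang -20.194575782627243 0.0147745025518099 ((0.6181437969207764, -0.2798534035682678), (0.011611810885369778, 0.026664456352591515), 69.85266876220703)
tool y -116.42881658940644
tool delta units [1.23154084 0.39681317 9.78356635]
780 ((0.6077349185943604, 0.11027009040117264), (0.07129185646772385, 0.24002212285995483), 8.520084381103516)
```

The lid radius (29 mm), height and strip width check out. Now the approach and descent.

Call:
jog_arm(plan=[[0.62, 0.2, 0.5, 0, 0, 0, 1], [0.61, 0.2, 0.5, 0, 0, 0, 1], [0, 0, 1, 0, 0, 0, 1], [0, 0, 1, 0, 0, 0, 1], [0, 0, 1, 0, 0, 0, 1], [0, 0, 1, 0, 0, 0, 1], [0, 0, 1, 0, 0, 0, 1], [0, 0, 0.8, 0, 0, 0, 1]])

```text
t: 6.45
tool_pos: [0.6042, -0.2749, 0.0935]
tool_rot: [-3.059, 0.715, 0.003]
contact_force: [-0.4, -0.2, -0.0]
opening: 0.0854
grip_force: 0.0
```

Call:
jog_arm(plan=[[0, 0, 0.8, 0, 0, 0, 1], [0, 0, 0.8, 0, 0, 0, 1], [0, 0, 0.8, 0, 0, 0, 1], [0, 0, 0.6, 0, 0, 0, 1], [0, 0, 0, 0, 0, 0, 1]])

```text
t: 6.95
tool_pos: [0.6033, -0.2744, 0.0325]
tool_rot: [-3.057, 0.719, 0.006]
contact_force: [0.1, -0.4, -0.9]
opening: 0.0854
grip_force: 0.0
```

Call:
jog_arm(plan=[[0, 0, 0, 0, 0, 0, -1], [0, 0, 0, 0, 0, 0, -1], [0, 0, 0, 0, 0, 0, -1], [0, 0, 0, 0, 0, 0, -1], [0, 0, 0, 0, 0, 0, -1], [0, 0, 0, 0, 0, 0, -1]], grip_force=40)

```text
t: 7.55
tool_pos: [0.6057, -0.2758, 0.0368]
tool_rot: [3.057, -0.719, 0.004]
contact_force: [0.7, 0.9, 5.1]
opening: 0.055
grip_force: 42.6
```

Call:
jog_arm(plan=[[0, 0, -0.5, 0, 0, 0, -1], [0, 0, -1, 0, 0, 0, -1], [0, 0, -1, 0, 0, 0, -1], [0, 0, -1, 0, 0, 0, -1], [0, 0, -1, 0, 0, 0, -1], [0, 0, -1, 0, 0, 0, -1], [0, 0, -1, 0, 0, 0, -1], [0, 0, -1, 0, 0, 0, -1]])

```text
t: 8.35
tool_pos: [0.6039, -0.2747, 0.1853]
tool_rot: [-3.057, 0.719, 0.003]
contact_force: [0.8, -0.9, -1.1]
opening: 0.055
grip_force: 42.6
```

Call:
jog_arm(plan=[[-0.41, -0.9, 0, 0, 0, 0, -1], [-0.41, -0.9, 0, 0, 0, 0, -1], [-0.41, -0.9, 0, 0, 0, 0, -1], [-0.41, -0.9, 0, 0, 0, 0, -1], [-0.41, -0.9, 0, 0, 0, 0, -1], [-0.41, -0.9, 0, 0, 0, 0, -1]])

```text
t: 8.95
tool_pos: [0.6086, -0.1544, 0.1846]
tool_rot: [-3.058, 0.718, 0.002]
contact_force: [-0.4, 0.4, -0.7]
opening: 0.055
grip_force: 42.6
```

Call:
jog_arm(plan=[[-0.41, -0.9, 0, 0, 0, 0, -1], [-0.41, -0.9, 0, 0, 0, 0, -1], [-0.41, -0.9, 0, 0, 0, 0, -1], [-0.41, -0.9, 0, 0, 0, 0, -1], [-0.41, -0.9, 0, 0, 0, 0, -1], [-0.41, -0.9, 0, 0, 0, 0, -1]])

```text
t: 9.55
tool_pos: [0.6127, -0.0361, 0.1852]
tool_rot: [3.058, -0.719, -0.0]
contact_force: [0.9, 0.6, -1.4]
opening: 0.0549
grip_force: 42.6
```

Call:
jog_arm(plan=[[0, 0, 0, 0, 0, -0.18, -1], [0, 0, 0, 0, 0, -0.18, -1], [0, 0, 0, 0, 0, -0.18, -1], [0, 0, 0, 0, 0, -0.18, -1], [0, 0, 0, 0, 0, -0.18, -1], [0, 0, 0, 0, 0, -0.18, -1], [0, 0, 0, 0, 0, -0.18, -1]])

```text
t: 10.25
tool_pos: [0.6127, -0.0369, 0.1851]
tool_rot: [-3.03, -0.829, 0.0]
contact_force: [-0.5, -0.3, -0.7]
opening: 0.0551
grip_force: 42.6
```

Call:
jog_arm(plan=[[0, 0, 0, 0, 0, -0.18, -1], [0, 0, 0, 0, 0, -0.18, -1], [0, 0, 0, 0, 0, -0.18, -1], [0, 0, 0, 0, 0, -0.18, -1], [0, 0, 0, 0, 0, -0.18, -1], [0, 0, 0, 0, 0, -0.18, -1], [0, 0, 0, 0, 0, -0.18, -1], [0, 0, 0, 0, 0, 0, -1]])

```text
t: 11.05
tool_pos: [0.6127, -0.037, 0.1851]
tool_rot: [-2.28, -2.161, 0.0]
contact_force: [0.1, -0.1, -2.0]
opening: 0.055
grip_force: 42.4
```

Run:
```python
from h import *
c,im,d=shot("wrist","w2.png"); np.savez("w2.npz",im=im,d=d,T=c[2])
o=ctrl.get_obs(); print(o["t"],o["tool_pos"],o["q"],R.from_rotvec(o["tool_rot"]).as_matrix().round(3))
```

```text
11.1 [ 0.61278311 -0.03716234  0.18517143] [-1.81737282e-01  5.88189923e-02  1.68451967e+00  1.15675927e-05
  1.39850939e+00 -1.25828651e-01] [[ 0.056  0.998 -0.   ]
 [ 0.998 -0.056  0.   ]
 [ 0.    -0.    -1.   ]]
```

View pics/w2.png

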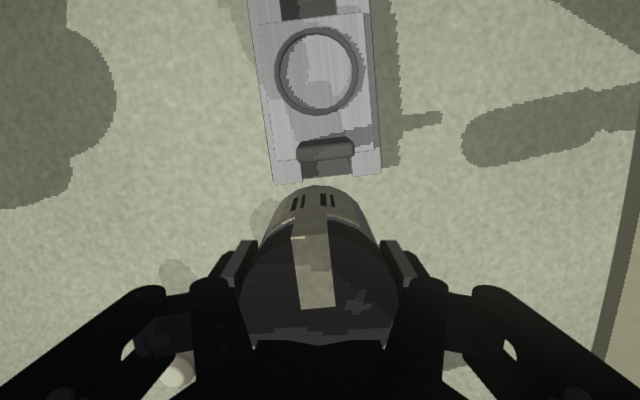

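The wrist view shows the ring centred near (318,70) and the tab top at (325,150). The held tin has its label forward and its strip running from (317,305) to (310,235).

Run:
```python
from h import *
w=np.load("w2.npz"); im=w["im"].astype(int)
i=ctrl.camera_info("wrist"); c=(np.array(i["camera_matrix"]),i["k1"],w["T"]); o=ctrl.get_obs(); Rt=R.from_rotvec(o["tool_rot"]).as_matrix(); tp=np.array(o["tool_pos"])
v,u=np.mgrid[0:400,0:640]; g=im.mean(2)
P=bydepth(c,np.c_[u.ravel(),v.ravel()],w["d"]).reshape(400,640,3)
m=(g<105)&(np.hypot(u-318,v-70)<52)&(np.hypot(u-318,v-70)>30)
n,l,s,_=cv2.connectedComponentsWithStats(m.astype(np.uint8)); k=1+np.argmax(s[1:,4]); m=l==k
cnt=max(cv2.findContours(m.astype(np.uint8),0,1)[0],key=cv2.contourArea).reshape(-1,2)
pw=onplane(c,cnt,.036)[:,:2].astype(np.float32); print("ring",cv2.minEnclosingCircle(pw),cv2.fitEllipse(pw),m.sum())
rz=(abs(P[...,2]-.036)<.002)&(np.hypot(u-318,v-70)<55); print("ring by depth",rz.sum(),cv2.minEnclosingCircle(P[rz][:,:2].astype(np.float32)),np.median(P[60:80,310:325,2]))
tb=(P[...,2]>.08)&(P[...,2]<.09)&(v<170)&(v>130)&(u>280)&(u<370); print("tab",cv2.minAreaRect(P[tb][:,:2].astype(np.float32)),tb.sum())
bed=(P[...,2]>.012)&(P[...,2]<.05)&(v<190)&(v>5)&(u>200)&(u<420)
pb=P[bed][:,:2]; print("bed rect",cv2.minAreaRect(pb.astype(np.float32)))
st=(g>95)&(u>285)&(u<340)&(v>245)&(v<312)&(abs(u-314)<30); zl=np.median(P[st][:,2]); 
lid=(abs(P[...,2]-zl)<.004)&(v>180)&(v<345)&(u>225)&(u<410)
ps=onplane(c,np.c_[u[st],v[st]],zl); print("lid z",zl,"strip",cv2.minAreaRect(ps[:,:2].astype(np.float32)),st.sum())
pl=P[lid]; 
# lid circle fit from outer edge: widest
print("lid pts",lid.sum(),cv2.minEnclosingCircle(pl[:,:2].astype(np.float32)),"tcp",tp)
```

```text
ring ((0.6158584356307983, 0.06141112372279167), 0.036776620894670486) ((0.6156522035598755, 0.06094565987586975), (0.07064168155193329, 0.07126504182815552), 135.55296325683594) 2133
ring by depth 1466 ((0.6151710748672485, 0.06132788583636284), 0.036353882402181625) 0.030692832239568396
tab ((0.6188887357711792, -0.0010682577267289162), (0.044107865542173386, 0.012274172157049179), 3.692209005355835) 947
bed rect ((0.6161543726921082, 0.04416235163807869), (0.10489650815725327, 0.15875478088855743), 3.591022253036499)
lid z 0.2299434725502924 strip ((0.6111997365951538, -0.02479606866836548), (0.011849522590637207, 0.02344418689608574), 2.922077178955078) 2065
lid pts 15146 ((0.6119189262390137, -0.03208541497588158), 0.032477036118507385) tcp [ 0.61278311 -0.03716234  0.18517143]
```

Run:
```python
from h import *
from scipy.optimize import least_squares
w=np.load("w2.npz"); i=ctrl.camera_info("wrist"); c=(np.array(i["camera_matrix"]),i["k1"],w["T"]); o=ctrl.get_obs(); Rt=R.from_rotvec(o["tool_rot"]).as_matrix(); tp=np.array(o["tool_pos"])
v,u=np.mgrid[0:400,0:640]
P=bydepth(c,np.c_[u.ravel(),v.ravel()],w["d"]).reshape(400,640,3)
lid=(abs(P[...,2]-.23)<.0025)&(v>180)&(v<345)
e=[(uu,np.where(lid[:,uu])[0].min()) for uu in range(262,375) if lid[:,uu].any()]
pe=onplane(c,np.array(e,float),.23)[:,:2]
f=least_squares(lambda p:np.hypot(*(pe-p).T)-.028,[.612,-.037],loss="soft_l1",f_scale=.0005); print("tin centre",f.x,np.abs(f.fun).mean())
d=np.array([.6155,.0612]); print("tcp delta if centre=fit",Rt.T@np.r_[d-f.x,0]/.02,"if centre=tcp",Rt.T@np.r_[d-tp[:2],0]/.02)
```

```text
tin centre [ 0.61178291 -0.03739811] 0.0004460560665405593
tcp delta if centre=fit [ 4.93258810e+00 -8.99263255e-02  2.36519029e-04] if centre=tcp [ 4.91802341e+00 -1.39199315e-01  2.48301680e-04]
```

Call:
jog_arm(plan=[[0.82, 0, 0, 0, 0, 0, -1], [0.82, 0, 0, 0, 0, 0, -1], [0.82, -0.1, 0, 0, 0, 0, -1], [0.82, 0, 0, 0, 0, 0, -1], [0.82, 0, 0, 0, 0, 0, -1], [0.82, 0, 0, 0, 0, 0, -1], [0, 0, 0.5, 0, 0, 0, -1], [0, 0, 0.9, 0, 0, 0, -1]])

```text
t: 11.9
tool_pos: [0.6174, 0.061, 0.1583]
tool_rot: [2.277, 2.16, 0.003]
contact_force: [0.7, -0.3, -1.7]
opening: 0.0551
grip_force: 42.5
```

Call:
jog_arm(plan=[[0, 0, 0.9, 0, 0, 0, -1], [0, 0, 0.9, 0, 0, 0, -1], [0, 0, 0.9, 0, 0, 0, -1], [0, 0, 0.6, 0, 0, 0, -1], [0, 0, 0.3, 0, 0, 0, -1], [0, 0, 0, 0, 0, 0, -1], [0, 0, 0, 0, 0, 0, -1]])

```text
t: 12.6
tool_pos: [0.6168, 0.0603, 0.086]
tool_rot: [2.28, 2.16, 0.001]
contact_force: [0.9, -0.0, -1.4]
opening: 0.0553
grip_force: 42.6
```

Run:
```python
from h import *
c,im,d=shot("wrist"); np.savez("w3.npz",im=im,d=d,T=c[2])
o=ctrl.get_obs(); print(o["t"],o["tool_pos"])
t,ti,td=shot("top"); s,si,sd=shot("scene")
cv2.imwrite("pics/c3.png",np.hstack([cv2.resize(si[200:350,240:440],None,fx=2,fy=2),cv2.resize(im[:300,170:470],None,fx=1,fy=1)])[:,:,::-1])
```

```text
12.65 [0.617033   0.06028646 0.08643617]
```

View pics/c3.png

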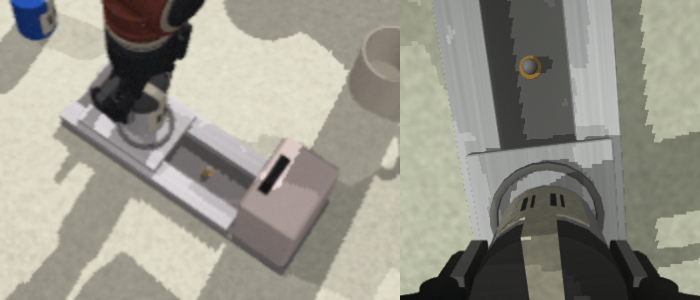

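The tin hovers over the ring, centred, with its label facing the block. Lowering gently.

Call:
jog_arm(plan=[[0.04, -0.02, 0.25, 0, 0, 0, -1], [0, 0, 0.25, 0, 0, 0, -1], [0, 0, 0.2, 0, 0, 0, -1], [0, 0, 0.15, 0, 0, 0, -1], [0, 0, 0.1, 0, 0, 0, -1], [0, 0, 0, 0, 0, 0, -1]])

```text
t: 13.35
tool_pos: [0.6159, 0.0612, 0.0668]
tool_rot: [-2.28, -2.161, 0.0]
contact_force: [-2.2, -1.4, 3.5]
opening: 0.0551
grip_force: 42.9
```

Call:
jog_arm(plan=[[0, 0, 0.05, 0, 0, 0, -1], [0, 0, 0.03, 0, 0, 0, -1], [0, 0, 0, 0, 0, 0, -1]])

```text
t: 13.65
tool_pos: [0.616, 0.0611, 0.0667]
tool_rot: [-2.28, -2.161, 0.001]
contact_force: [-6.2, -0.2, 10.1]
opening: 0.0551
grip_force: 43.4
```

```bash
cat > chk.py <<'E'
from h import *
c,im,d=shot("wrist"); v,u=np.mgrid[0:400,0:640]
P=bydepth(c,np.c_[u.ravel(),v.ravel()],d).reshape(400,640,3)
o=ctrl.get_obs(); tp=np.array(o["tool_pos"]); print(tp,o["contact_force"])
lid=(abs(P[...,2]-.111)<.006)&(np.hypot(P[...,0]-.6155,P[...,1]-.061)<.026)
p=P[lid]; A=np.c_[p[:,:2]-p[:,:2].mean(0),np.ones(len(p))]; print("lid plane slopes,z",np.linalg.lstsq(A,p[:,2],rcond=None)[0],len(p))
np.savez("w4.npz",im=im,d=d,T=c[2])
E
python3 chk.py
```

```text
[0.61603893 0.06113691 0.06671945] [-6.26258    -0.08813032  9.99878353]
lid plane slopes,z [-0.00143442  0.00950542  0.1110986 ] 12955
```

The lid is level at 0.111 m, so the tin is on the seat floor. Releasing and rising.

Call:
jog_arm(plan=[[0, 0, -0.04, 0, 0, 0, -0.2], [0, 0, 0, 0, 0, 0, 0.6], [0, 0, 0, 0, 0, 0, 1], [0, 0, 0, 0, 0, 0, 1], [0, 0, 0, 0, 0, 0, 1], [0, 0, 0, 0, 0, 0, 1]])

```text
t: 14.3
tool_pos: [0.6158, 0.0612, 0.0653]
tool_rot: [-2.28, -2.161, 0.0]
contact_force: [0.1, -0.5, -1.3]
opening: 0.0853
grip_force: 0.0
```

Call:
jog_arm(plan=[[0, 0, -0.5, 0, 0, 0, 1], [0, 0, -1, 0, 0, 0, 1], [0, 0, -1, 0, 0, 0, 1], [0, 0, -1, 0, 0, 0, 1], [0, 0, -1, 0, 0, 0, 1], [0, 0, -1, 0, 0, 0, 1], [0, 0, -1, 0, 0, 0, 1], [0, 0, 0, 0, 0, 0, 1]])

```text
t: 15.1
tool_pos: [0.6181, 0.0612, 0.2004]
tool_rot: [2.276, 2.157, 0.009]
contact_force: [1.0, -0.1, 0.7]
opening: 0.0852
grip_force: 0.0
```

Call:
jog_arm(plan=[[-1, 0, 0, 0, 0, 0, 1], [-1, 0, 0, 0, 0, 0, 1], [-1, 0, 0, 0, 0, 0, 1], [-1, 0, 0, 0, 0, 0, 1], [-1, 0, 0, 0, 0, 0, -1], [0, 0, 0, 0, 0, 0, -1], [0, 0, 0, 0, 0, 0, -1]])

```text
t: 15.8
tool_pos: [0.6101, -0.0386, 0.1947]
tool_rot: [-2.28, -2.159, 0.0]
contact_force: [-0.3, 0.3, 0.4]
opening: 0.0439
grip_force: 0.0
```

Run:
```python
from h import *
c,im,d=shot("wrist","w5.png"); np.savez("w5.npz",im=im,d=d,T=c[2]); v,u=np.mgrid[0:400,0:640]
P=bydepth(c,np.c_[u.ravel(),v.ravel()],d).reshape(400,640,3); o=ctrl.get_obs(); print(o["t"],o["tool_pos"],o["opening"])
lid=(abs(P[...,2]-.11)<.004)&(np.hypot(P[...,0]-.6155,P[...,1]-.061)<.05); p=P[lid]; print("lid",p[:,2].mean(),cv2.minEnclosingCircle(p[:,:2].astype(np.float32)),lid.sum())
st=lid&(im.mean(2)>115); print("strip",cv2.minAreaRect(P[st][:,:2].astype(np.float32)),st.sum())
tb=(P[...,2]>.08)&(P[...,2]<.09)&(abs(P[...,0]-.619)<.04)&(abs(P[...,1])<.02); print("tab",cv2.minAreaRect(P[tb][:,:2].astype(np.float32)) if tb.any() else 0,tb.sum())
```

```text
15.85 [ 0.61022694 -0.03815132  0.19487981] 0.03634513236374172
lid 0.11105114103977384 ((0.6154529452323914, 0.059951696544885635), 0.028986424207687378) 6142
strip ((0.6033324003219604, 0.0728084072470665), (0.03777926415205002, 0.028065143153071404), 10.080657958984375) 816
tab ((0.6190093755722046, -0.0009634252637624741), (0.044017717242240906, 0.012113207019865513), 3.480768918991089) 886
```

View pics/w5.png

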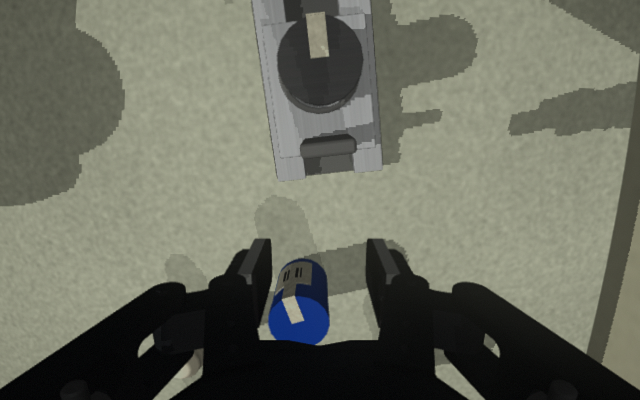

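The tin is seated at (320,62), strip towards the block, about 1 mm off-centre, with the tab at (328,148). Next I line up behind the tab with the fingers shut and descend.

Call:
jog_arm(plan=[[0, 0, 0, 0, 0, -0.15, -1], [-0.38, 0.53, 0, 0, 0, 0, -1], [0, 0, 0.8, 0, 0, 0, -1], [0, 0, 1, 0, 0, 0, -1], [0, 0, 1, 0, 0, 0, -1], [0, 0, 1, 0, 0, 0, -1], [0, 0, 1, 0, 0, 0, -1], [0, 0, 0, 0, 0, 0, -1]])

```text
t: 16.65
tool_pos: [0.6185, -0.0447, 0.0942]
tool_rot: [-2.145, -2.285, 0.007]
contact_force: [0.1, 1.2, 0.5]
opening: -0.0001
grip_force: 0.0
```

Call:
jog_arm(plan=[[0, 0, 0.9, 0, 0, 0, -1], [0, 0, 0.9, 0, 0, 0, -1], [0, 0, 0.4, 0, 0, 0, -1], [0, 0, 0, 0, 0, 0, -1]])

```text
t: 17.05
tool_pos: [0.6207, -0.0453, 0.0542]
tool_rot: [-2.148, -2.289, 0.002]
contact_force: [0.1, -0.1, 0.3]
opening: -0.0001
grip_force: 0.0
```

Call:
jog_arm(plan=[[0.4, 0, 0, 0, 0, 0, -1], [0.4, 0, 0, 0, 0, 0, -1], [0.4, 0, 0, 0, 0, 0, -1], [0.3, 0, 0, 0, 0, 0, -1], [0, 0, 0, 0, 0, 0, -1]])

```text
t: 17.55
tool_pos: [0.6199, -0.0146, 0.056]
tool_rot: [2.147, 2.293, 0.001]
contact_force: [0.1, -0.8, -0.3]
opening: -0.0001
grip_force: 0.0
```

Call:
jog_arm(plan=[[0.3, 0, 0, 0, 0, 0, -1], [0.4, 0, 0, 0, 0, 0, -1], [0.4, 0, 0, 0, 0, 0, -1], [0.4, 0, 0, 0, 0, 0, -1], [0.4, 0, 0, 0, 0, 0, -1], [0.4, 0, 0, 0, 0, 0, -1], [0.4, 0, 0, 0, 0, 0, -1], [0.4, 0, 0, 0, 0, 0, -1]])

```text
t: 18.35
tool_pos: [0.6157, 0.047, 0.0555]
tool_rot: [2.149, 2.292, 0.0]
contact_force: [1.1, -2.4, 1.1]
opening: 0.0001
grip_force: 0.9
```

Call:
jog_arm(plan=[[0.3, 0, 0, 0, 0, 0, -1], [0.25, 0, 0, 0, 0, 0, -1], [0.2, 0, 0, 0, 0, 0, -1], [0.2, 0, 0, 0, 0, 0, -1], [0.15, 0, 0, 0, 0, 0, -1], [0, 0, 0, 0, 0, 0, -1]])

```text
t: 18.95
tool_pos: [0.6142, 0.0679, 0.0554]
tool_rot: [2.148, 2.291, -0.001]
contact_force: [1.1, -3.4, 0.6]
opening: 0.0001
grip_force: 1.6
```

Call:
jog_arm(plan=[[0.15, 0, 0, 0, 0, 0, -1], [0.15, 0, 0, 0, 0, 0, -1], [0.15, 0, 0, 0, 0, 0, -1], [0.1, 0, 0, 0, 0, 0, -1], [0, 0, 0, 0, 0, 0, -1]])

```text
t: 19.45
tool_pos: [0.6132, 0.079, 0.0553]
tool_rot: [-2.149, -2.289, -0.0]
contact_force: [0.8, 0.1, -0.2]
opening: -0.0
grip_force: 0.0
```

```bash
cat > tab.py <<'E'
from h import *
c,im,d=shot("wrist"); v,u=np.mgrid[0:400,0:640]
P=bydepth(c,np.c_[u.ravel(),v.ravel()],d).reshape(400,640,3); o=ctrl.get_obs(); print(o["t"],o["tool_pos"],o["contact_force"])
lid=(abs(P[...,2]-.111)<.005)&(abs(P[...,0]-.61)<.05)&(P[...,1]<.2); p=P[lid]
print("lid",p[:,2].mean(),cv2.minEnclosingCircle(p[:,:2].astype(np.float32)),lid.sum())
blk=(abs(P[...,2]-.115)<.005)&(P[...,1]>.2); print("block face y",P[blk][:,1].min() if blk.any() else None)
E
python3 tab.py
```

```text
19.5 [0.61303454 0.07945494 0.0551257 ] [0.05027059 0.5991853  0.44768847]
lid 0.11115278212801477 ((0.6101454496383667, 0.11682792007923126), 0.060376089066267014) 38492
block face y None
```

The force dropped to zero, so it snapped past the catch. Retreating and checking.

Call:
jog_arm(plan=[[-0.5, 0, 0, 0, 0, 0, -1], [-1, 0, 0, 0, 0, 0, -1], [-1, 0, 0, 0, 0, 0, -1], [-0.5, 0, -0.5, 0, 0, 0, -1], [0, 0, -1, 0, 0, 0, -1], [0, 0, -1, 0, 0, 0, -1], [0, 0, -1, 0, 0, 0, -1], [0, 0, -1, 0, 0, 0, -1]])

```text
t: 20.3
tool_pos: [0.6174, 0.0195, 0.1471]
tool_rot: [-2.149, -2.292, -0.001]
contact_force: [0.6, -0.8, -0.0]
opening: -0.0
grip_force: 0.0
```

Call:
jog_arm(plan=[[0, 0, -1, 0, 0, 0, -1], [0, 0, -1, 0, 0, 0, -1], [0, 0, -1, 0, 0, 0, -1], [0, 0, 0, 0, 0, 0, -1], [0, 0, 0, 0, 0, 0, -1]])

```text
t: 20.8
tool_pos: [0.6175, 0.0194, 0.2059]
tool_rot: [2.148, 2.291, 0.001]
contact_force: [-0.6, -0.4, -0.7]
opening: 0.0002
grip_force: 0.0
```

Run:
```python
from h import *
c,im,d=shot("wrist","w6.png"); v,u=np.mgrid[0:400,0:640]
P=bydepth(c,np.c_[u.ravel(),v.ravel()],d).reshape(400,640,3); print(ctrl.get_obs()["t"],ctrl.get_obs()["tool_pos"])
tb=(P[...,2]>.08)&(P[...,2]<.09)&(abs(P[...,0]-.613)<.03)&(abs(P[...,1]-.09)<.03); print("tab",cv2.minAreaRect(P[tb][:,:2].astype(np.float32)),tb.sum())
lid=(abs(P[...,2]-.111)<.003)&(abs(P[...,0]-.61)<.04)&(abs(P[...,1]-.159)<.031); print("lid",cv2.minEnclosingCircle(P[lid][:,:2].astype(np.float32)),P[lid][:,2].mean())
bl=(abs(P[...,2]-.115)<.005)&(P[...,1]>.2); print("block y min",P[bl][:,1].min() if bl.any() else None)
```

```text
20.85 [0.61689038 0.01943599 0.20467364]
tab ((0.6131624579429626, 0.09733393043279648), (0.04375774413347244, 0.010627136565744877), 3.7648704051971436) 830
lid ((0.6098326444625854, 0.155422180891037), 0.02810858190059662) 0.11094018740572642
block y min None
```

View pics/w6.png

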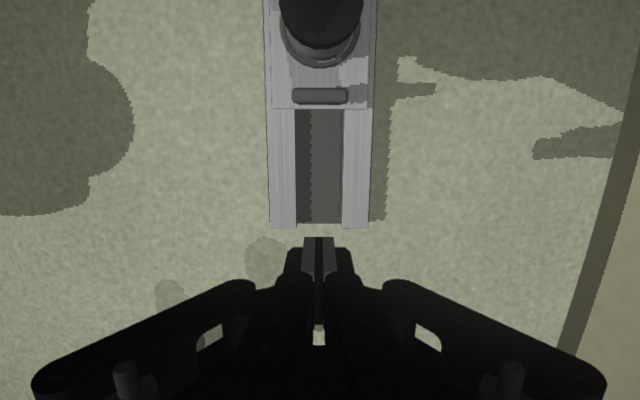

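The tab is at y = 0.097, the home value I expected. I'll take one look from farther forward to confirm the gap to the block (about 60 mm from axis to face).

Call:
jog_arm(plan=[[1, 0, -1, 0, 0, 0, -1], [1, 0, -1, 0, 0, 0, -1], [1, 0, -1, 0, 0, 0, -1], [1, 0, -0.5, 0, 0, 0, -1], [0, 0, 0, 0, 0, 0, -1], [0, 0, 0, 0, 0, 0, -1]])

```text
t: 21.45
tool_pos: [0.6117, 0.0991, 0.2738]
tool_rot: [-2.147, -2.291, 0.003]
contact_force: [-0.1, 0.2, -0.1]
opening: 0.0003
grip_force: 0.0
```

Run:
```python
from h import *
c,im,d=shot("wrist","w7.png"); v,u=np.mgrid[0:400,0:640]
P=bydepth(c,np.c_[u.ravel(),v.ravel()],d).reshape(400,640,3)
bl=(abs(P[...,2]-.115)<.006)&(P[...,1]>.2)&(abs(P[...,0]-.604)<.06); print("block",cv2.minAreaRect(P[bl][:,:2].astype(np.float32)),bl.sum())
lid=(abs(P[...,2]-.111)<.003)&(P[...,1]<.195)&(P[...,1]>.12)&(abs(P[...,0]-.61)<.04); L=cv2.minEnclosingCircle(P[lid][:,:2].astype(np.float32)); print("lid",L,P[lid][:,2].mean())
tb=(abs(P[...,2]-.085)<.004)&(abs(P[...,0]-.613)<.03)&(abs(P[...,1]-.09)<.03); print("tab",cv2.minAreaRect(P[tb][:,:2].astype(np.float32)))
st=lid&(im.mean(2)>115); e=P[st][:,:2].mean(0)-L[0]; print("strip ang",np.degrees(np.arctan2(e[1],e[0])),np.hypot(*e))
```

```text
block ((0.6045147180557251, 0.23818348348140717), (0.10042955726385117, 0.0380544438958168), 4.10831356048584) 5422
lid ((0.6098586916923523, 0.1577177196741104), 0.02868887595832348) 0.1111192043968364
tab ((0.6130601763725281, 0.09717345982789993), (0.04261403530836105, 0.011938383802771568), 3.706936836242676)
strip ang 93.17967239911344 0.01563801762369133
```

View pics/w7.png

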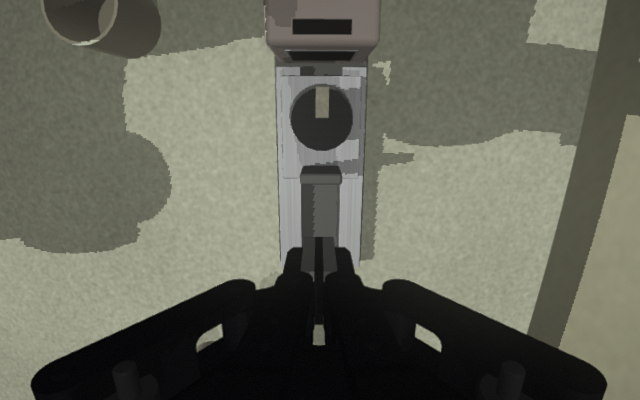

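The view shows the tin at (321,117), strip straight at the block at (322,45). Tab centre to block face measures 122 mm, exactly the home value, and the label is at 93.2° against the reader's 93.7°. Handing in.

```bash
python3 -c "
from station import ctrl
print(ctrl.finish_job())"
```

```text
the job is handed in; nothing more can be done
None
```

The job is handed in at about 21 s, with no verdict returned: the tin stands upright in the seat about 1 mm off-centre with its label within about 1° of the window, the carriage is latched home, and the arm passed clear of the shaker, jar and mug.

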